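# Pack the fittings and stamp the batch ticket

### The job

Close this batch at the packing bench: first take every green fitting that stands loose on the bench and stand it upright on the floor of the small red packing tray (it is a close fit: the big round ones in one row along a long side, the small ones in a row along the other). When they are all in, slide the ticket stamper's selector grip until it is level with the pointer clip, press the plunger all the way down to its stop for a moment and let it come up, then slide the selector back to its home end, on the robot's right. Leave the bottle, the brush and the steel ring where they are.

Things in the scene. Friction and masses are not known exactly. Their poses are not given: they have to be found in the camera images.
- union0: Big round union: ribbed round foot 60 mm across and 36 mm high, with a centred round spigot 30 mm across above it, total height 72 mm. Grip it by the spigot. All fittings are the same plain green plastic; the origin is the centre of the underside, z up along the spigot. May be absent.
- union1: Another big round union, exactly like union0. May be absent.
- union2: Another big round union, exactly like union0. May be absent.
- adapter0: Hexagon adapter: hexagonal foot 36 mm across flats (41.6 mm across corners) and 34 mm high, with a centred round spigot 24 mm across above it, total height 72 mm. All fittings are the same plain green plastic; the origin is the centre of the underside, z up along the spigot. May be absent.
- adapter1: A second hexagon adapter, exactly like adapter0. May be absent.
- reducer0: Round reducer: round foot 42 mm across and 26 mm high tapering to a centred round spigot 24 mm across from 35 mm up, total height 72 mm. All fittings are the same plain green plastic; the origin is the centre of the underside, z up along the spigot. May be absent.
- reducer1: A second round reducer, exactly like reducer0. May be absent.
- tray: Small open red tray fixed to the bench, outside 208 (x) x 124 (y) x 42 mm high, with a thin lip 6 mm out; inside 200 (its x) x 116 (its y) mm, walls and floor 4 mm thick. Origin at the centre of its underside, on the bench.
- tray_floor (a point): Centre of the tray's inner floor, 4 mm above the bench; same axes as the tray.
- stamper: Grey ticket stamper fixed to the bench: base plate 180 (x) x 220 (y) x 30 mm high. On it a white plunger housing 60 x 70 mm, centred at x = -45 mm, its top 90 mm above the bench, and a selector track along y at x = +45 mm, its top 44 mm above the bench. Origin at the centre of the underside of the base plate.
- plunger (a joint): Travel of the spring plunger in m: 0 up, 0.018 at its stop; it needs about 3 N to start and 9 N at the stop, and springs back up.
- plunger_top (a point): Centre of the top face of the plunger's black round head (40 mm across, 14 mm thick, on a steel stem); 126 mm above the bench when up; at x = -45 mm, y = 0 of the stamper. It moves with the head.
- selector (a joint): Position of the selector grip along its track in m, 0 at the home end (the stamper's -y end) to 0.100 at the +y end; it stays where it is left, friction about 1.5 N.
- selector_top (a point): Centre of the top of the black selector grip, a block 28 (x) x 20 (y) x 40 mm high that slides along the stamper's y at x = +45 mm; the top is 84.5 mm above the bench. At joint value 0 it is at y = -50 mm of the stamper.
- clip: Small brass pointer clip, 14 mm wide (y) and 20 mm high, on the base plate beside the track, on its +x side, with its point towards the track; the grip is level with it when both have the same y in the stamper's frame. Origin at its underside just behind the point, 30 mm above the bench; axes as the stamper's.
- solvent: Bystander: amber glass bottle 60 mm across and 150 mm high, origin under its centre.
- brush: Bystander: hand brush 170 mm long lying along its x, about 20 mm high, origin under its middle.
- gauge: Bystander: steel ring 48 mm across, 18 mm high, origin at the centre of its underside.
Mind the look-alikes: they are no part of the job. Leave any black or yellow look-alike of the reducer1 alone.

How it is judged:
By the outcome, as a careful person would: the job done as asked, in the order asked, and still so for the second after the job is handed in, with the robot touching nothing.
Of union0, union1, union2, adapter0, adapter1, reducer0, reducer1 only 5 to 7 are there at a start; the rules pass over those that are not, and their reading is None.
At some moment in a run one of union0, union1, union2, adapter0, adapter1, reducer0, reducer1 may be knocked a few centimetres aside while the robot is not near it.
It also fails if it takes over 210 s, if anything falls off the work surface, if the arm or the gripper's body presses on something with over 40 N, if the wrist force passes 120 N, or if a joint passes its speed limit or range.

### The arm

A 6-joint arm with a two-finger parallel gripper is mounted at the origin on the work surface. World frame = base frame: x ahead of the robot, y to its left, z up, the work surface at z = 0. Lengths are in m, angles in rad, forces in N, time in s.
With the tool pointing down it reaches from about 0.225 to 0.875 m from the base axis. Payload 3.4 kg.
Tool frame: the origin (TCP) lies between the finger pads; the fingertips stand 14 mm ahead of it and the grasp point (between the pads) lies 5 mm behind it; z points along the fingers, y is the line along which they close (so a half turn about z gives the same grasp; the last joint's range is limited). The gripper opens to 85 mm and grips with 20 to 120 N. Pads are 22 mm wide; open, the fingers measure 114 mm over their backs; the gripper's body (76 mm by 85 mm) begins 54 mm behind the grasp point. The pads swing forward as they close: fully open they stand 13 mm farther back than shut.
Start: joints at [1.109, 0.276, 1.505, -0, 1.361, -0.121], TCP at [0.192, 0.542, 0.245] pointing down, gripper open.
Joint ranges: [-2.89, 2.89], [-0.75, 2.08], [0.22, 2.7], [-1.18, 4.32], [0.11, 2.71], [-2.7, 2.7]. Speed limits (rad/s): [2.57, 2.57, 3.14, 3.14, 3.14, 3.14].

### API

Orientations are given as a unit quaternion [x, y, z, w].
In Python, from station import ctrl gives the robot as it stands. The module is installed in compiled form; this text tells all that it offers.
- The arm moves only by the tool step_arm, never from a script. Its argument "increments" is text: rows parted by semicolons, each of 5 numbers parted by spaces: the shift along the world's x, y, z scaled (see below), then the turn about the world's z scaled (see below), then the opening, from -1 (shut) to 1 (fully open). A call has 1 to 12 rows; each row is the pose to reach, as a shift and turn from the pose commanded when the call began, turning the shorter way round; what a row does not reach only later rows make up. The controller multiplies each number of a shift by 0.5 m and each number of a turn by pi rad. A row lasts 1/10 s, in which the tool goes at most 50 mm and 8.59 degrees, less where a joint would pass 70% of its speed; a pose out of reach is approached as far as the arm can. A call with a number of a shift or a turn outside -1 to 1 is refused whole. A call with a gripper value outside its range is refused whole. The fingers move at their own pace and stop on an object; the grip force is fixed at half the most. Time passes only in rows, so rows that repeat a pose let the fingers close. It gives the time, the measured TCP pose, the force, the opening and the grip force at its end, in the units of the state.
- ctrl.state(): the state, without advancing time (a new reading comes with each control period).
- ctrl.camera(name): name is "side" or "top"; returns the picture (400x640x3 uint8, red, green, blue); there is no depth.
- ctrl.camera_params(name): a dict with "K" (3x3 intrinsics, pixels), "D" ([k1, k2, p1, p2, k3] as OpenCV has them; the pictures are not rectified), "pose" (4x4, takes a point from camera to world coordinates). Camera axes: x right, y down, z forward; pixel columns grow to the right and rows downward; lengths in m; the calibration is good to about 2 mm. A picture is of the moment at which its call begins. camera_params takes no time and is no camera call.
- ctrl.finish_job(): hands the job in; it is judged then, once.
The state is a dict: "clock": time; "joint_pos": joint angles; "qvel": joint speeds; "tau": joint torques, N m; "ee_pos": TCP position; "orientation": TCP orientation; "ft_force": force on the tool from outside, world axes, zero at the start; "wrist_torque": the same for the moment, N m; "width": finger opening in m; "finger_force": force on a finger pad.
Only numpy, scipy, OpenCV 4.12 (cv2) and the standard library are available. Lean on these libraries where they do the work, as an engineer would, in place of code of your own. Each camera call takes 0.05 s, during which the arm holds its last target. There are 200 camera calls.

## Working session

There is one attempt and no reset: what is moved stays moved. The work goes in short steps, Python scripts to look and compute and a tool call to move; the robot and the scene stay as the last step left them, time stands still between calls to the robot, and variables do not carry over. Pictures are saved under pics/ and viewed, at most 14 in all, crops included, and the job is handed in when it is done.

Besides the shell and the picture viewer there is one more tool, called after "Emit:" as name(argument=value, ...) on one line, values as JSON. step_arm: Moves the arm, as the interface text tells. Shifts and turns lie within -1 to 1; 1 stands for 0.5 m of shift or pi rad of turn. Its arguments: {"type":"object","properties":{"increments":{"type":"string"}},"required":["increments"]}

```bash
mkdir -p pics
python3 - <<'E'
from station import ctrl
import cv2,numpy as np
for n in("top","side"):
    im=ctrl.camera(n); cv2.imwrite(f"pics/{n}0.png",im[:,:,::-1])
    p=ctrl.camera_params(n); print(n,np.round(p["K"],1).tolist(),p["D"],np.round(p["pose"],3).tolist())
print(ctrl.state())
E
```

```text
top [[456.9, 0.0, 317.8], [0.0, 456.9, 197.2], [0.0, 0.0, 1.0]] [-0.02553186  0.          0.          0.          0.        ] [[0.018, -0.987, 0.161, 0.378], [-0.999, -0.013, 0.036, -0.003], [-0.033, -0.162, -0.986, 1.187], [0.0, 0.0, 0.0, 1.0]]
side [[391.8, 0.0, 315.9], [0.0, 391.8, 202.0], [0.0, 0.0, 1.0]] [-0.0704044  0.         0.         0.         0.       ] [[-0.999, 0.034, -0.006, 0.541], [0.028, 0.694, -0.719, 0.713], [-0.02, -0.719, -0.695, 0.795], [0.0, 0.0, 0.0, 1.0]]
{'clock': 0.1, 'joint_pos': array([ 1.10898005e+00,  2.76525484e-01,  1.50602292e+00, -8.98440089e-06,
        1.36070507e+00, -1.21012322e-01]), 'qvel': array([ 0.00055192, -0.00153553, -0.00268718,  0.00192292, -0.00199607,
        0.00060648]), 'tau': array([ 1.12409049e-03, -4.17699265e+01, -2.46405190e+01, -9.67208257e-05,
        5.82093096e-03, -1.51531088e-05]), 'ee_pos': array([0.19199981, 0.5415111 , 0.24452324]), 'orientation': array([ 1.69577535e-01,  9.85516499e-01, -7.96660078e-04, -2.34375125e-04]), 'ft_force': array([ 0.66090774, -0.58223978,  0.0764497 ]), 'wrist_torque': array([-0.02314067,  0.02781668,  0.01865764]), 'finger_force': 0.0, 'width': 0.08561195730859035}
```

View pics/top0.png

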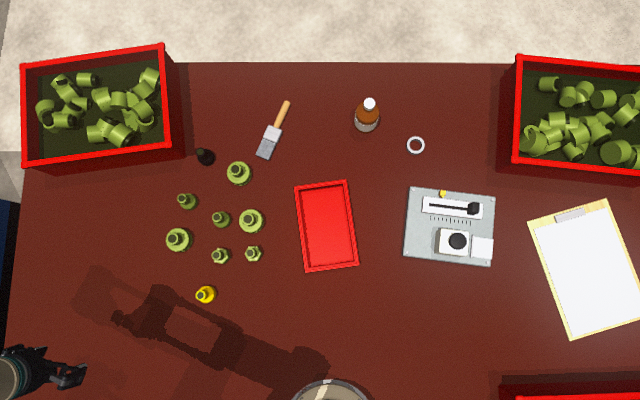

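View pics/side0.png

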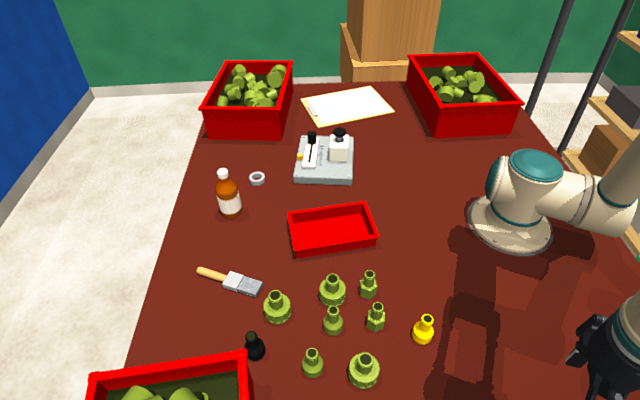

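Seven green fittings are on the bench. In the top view the unions are at (238,172), (250,221) and (178,239). The reducers are at (187,201) and (221,219), and the hexes at (220,255) and (253,254). The tray is centred at (326,226). The stamper has its grip at (473,208), clip at (443,193) and plunger at (458,241).

Run:
```python
import cv2,numpy as np
t=cv2.imread("pics/top0.png");s=cv2.imread("pics/side0.png")
a=cv2.resize(t[150:275,160:270],None,fx=3.6,fy=3.6,interpolation=cv2.INTER_NEAREST)
b=cv2.resize(s[262:394,255:390],None,fx=2.95,fy=2.95,interpolation=cv2.INTER_NEAREST)
h=max(a.shape[0],b.shape[0])
pad=lambda i:cv2.copyMakeBorder(i,0,h-i.shape[0],0,0,0)
o=np.hstack([pad(a),pad(b)]);print(o.shape);cv2.imwrite("pics/crop1.png",o)
a=cv2.resize(t[175:275,395:505],None,fx=3.6,fy=3.6,interpolation=cv2.INTER_NEAREST)
b=cv2.resize(s[120:190,285:365],None,fx=4.9,fy=4.9,interpolation=cv2.INTER_NEAREST)
h=max(a.shape[0],b.shape[0]);o=np.hstack([pad(a),pad(b)]);print(o.shape);cv2.imwrite("pics/crop2.png",o)
```

```text
(450, 794, 3)
(360, 788, 3)
```

View pics/crop1.png

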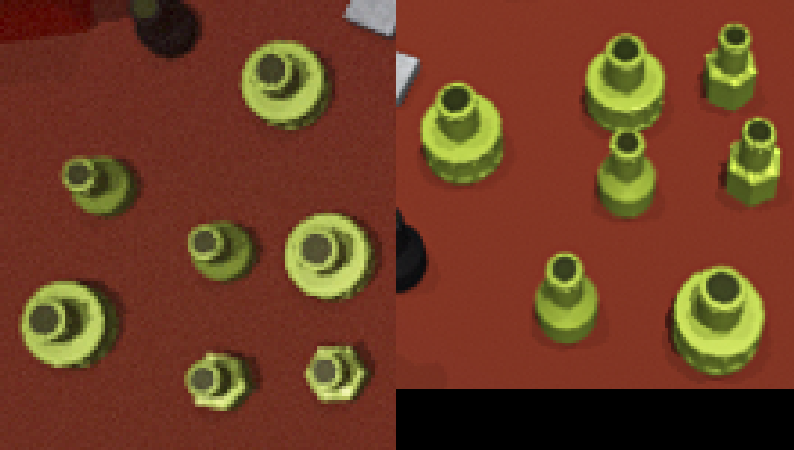

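View pics/crop2.png

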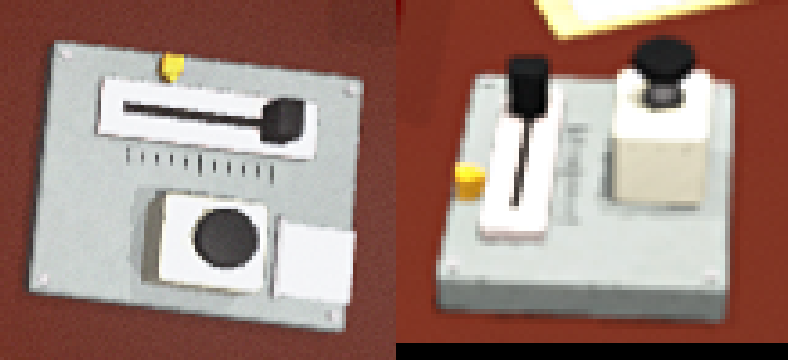

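Both views show dark bores in the spigots, which make good targets to triangulate. The stamper crop shows the grip at the right (home) end and the brass clip left of it. Black plunger head: top view about (458,241), side view about (339,130).

```bash
cat > v.py <<'E'
from station import ctrl
import cv2,numpy as np
P={n:ctrl.camera_params(n) for n in("top","side")}
def ray(n,uv):
    p=P[n];M=np.array(p["pose"]);q=cv2.undistortPoints(np.float64(uv).reshape(-1,1,2),np.array(p["K"]),np.array(p["D"])).reshape(-1,2)
    return M[:3,3],np.c_[q,np.ones(len(q))]@M[:3,:3].T
def onz(n,uv,z):
    c,d=ray(n,uv);return c+d*((z-c[2])/d[:,2])[:,None]
def tri(a,b):
    (c1,d1),(c2,d2)=ray("top",[a]),ray("side",[b]);A=np.c_[d1[0],-d2[0]]
    t=np.linalg.lstsq(A,c2-c1,rcond=None)[0];p,q=c1+t[0]*d1[0],c2+t[1]*d2[0]
    return (p+q)/2,np.linalg.norm(p-q)
def cents(m,lo,hi):
    k,l,s,c=cv2.connectedComponentsWithStats(m.astype(np.uint8));return [(c[i],s[i]) for i in range(1,k) if lo<=s[i,4]<=hi]
def bores(n,im):
    h=cv2.cvtColor(im,cv2.COLOR_RGB2HSV).astype(int)
    g=((h[...,0]>28)&(h[...,0]<50)&(h[...,1]>110)&(h[...,2]>70)).astype(np.uint8)
    g=cv2.morphologyEx(g,cv2.MORPH_OPEN,np.ones((2,2),np.uint8))
    out=[]
    for c in cv2.findContours(g,cv2.RETR_EXTERNAL,cv2.CHAIN_APPROX_NONE)[0]:
        a=cv2.contourArea(c)
        if not 100<a<1400: continue
        f=np.zeros_like(g);cv2.drawContours(f,[c],-1,1,-1)
        m=(f>0)&(h[...,2]<105)&(h[...,1]<135)
        b=[x for x in cents(m,8,150)]
        for x,s in b: out.append((x,s[4],a))
    return out
def fittings(verbose=0):
    I={n:ctrl.camera(n) for n in P};B={n:bores(n,I[n]) for n in P}
    if verbose: print({n:[(np.round(x,1).tolist(),int(s),a) for x,s,a in B[n]] for n in B})
    R=[]
    for x,s,a in B["top"]:
        for y,s2,a2 in B["side"]:
            p,e=tri(x,y)
            if e<.006 and .05<p[2]<.11: R.append((p,e,a,a2))
    return I,R
E
python3 - <<'E'
from v import *
I,R=fittings(1)
for p,e,a,a2 in R: print(np.round(p,4),round(e,4),a,a2)
E=None
def quad(m):
    c=max(cv2.findContours(m.astype(np.uint8),cv2.RETR_EXTERNAL,cv2.CHAIN_APPROX_NONE)[0],key=cv2.contourArea)
    return cv2.approxPolyDP(cv2.convexHull(c),0.04*cv2.arcLength(c,True),True).reshape(-1,2),cv2.contourArea(c)
for n,(x0,x1,y0,y1) in {"top":(285,370,170,280),"side":(275,390,190,265)}.items():
    im=I[n].astype(int);m=np.zeros(im.shape[:2],bool)
    m[y0:y1,x0:x1]=((im[...,0]>150)&(im[...,1]<60))[y0:y1,x0:x1]
    q,a=quad(m);print(n,"tray",q.tolist(),a);w=onz(n,q,.042);print(np.round(w[:,:2],4).tolist(),np.round(w.mean(0),4))
for n,(x0,x1,y0,y1) in {"top":(395,505,175,275),"side":(285,365,120,192)}.items():
    im=I[n].astype(int)[y0:y1,x0:x1];sp=im.max(2)-im.min(2)
    blk=(im.max(2)<75)&(sp<25)
    print(n,"black",[(np.round(c+[x0,y0],1).tolist(),s.tolist()) for c,s in cents(blk,15,900)])
    yel=(im[...,0]>150)&(im[...,2]<90)&(im[...,1]>110)
    print("clip",[(np.round(c+[x0,y0],1).tolist(),s.tolist()) for c,s in cents(yel,5,200)])
    m=np.zeros(I[n].shape[:2],bool);m[y0:y1,x0:x1]=(sp<60)&(im.max(2)>115)
    q,a=quad(m);print("plate",q.tolist(),a,np.round(onz(n,q,.030)[:,:2],4).tolist())
E
```

```text
{'top': [([171.6, 238.2], 47, 399.0), ([216.3, 216.6], 27, 185.5), ([247.3, 218.6], 49, 406.0), ([234.6, 168.7], 48, 386.5), ([42.7, 114.7], 9, 209.0), ([582.5, 102.5], 8, 572.0), ([556.9, 79.4], 8, 183.0), ([62.0, 79.2], 17, 825.0)], 'side': [([365.2, 358.9], 67, 835.0), ([311.6, 352.2], 32, 425.5)]}
[0.4533 0.3965 0.0731] 0.0006 399.0 835.0
top tray [[346, 179], [359, 264], [307, 272], [294, 186]] 4546.5
[[0.6133, -0.0326], [0.399, -0.0665], [0.3771, 0.0619], [0.5935, 0.1]] [0.4957 0.0157 0.042 ]
side tray [[366, 201], [379, 237], [293, 249], [286, 212]] 3279.5
[[0.3957, -0.063], [0.3786, 0.0691], [0.5953, 0.098], [0.616, -0.031]] [0.4964 0.0182 0.042 ]
top black [([407.4, 198.0], [12, 15, 2, 17, 17]), ([463.8, 207.4], [35, 27, 49, 13, 190]), ([404.5, 226.5], [9, 43, 2, 18, 18]), ([457.9, 240.0], [54, 58, 17, 16, 163]), ([402.5, 246.0], [7, 62, 2, 19, 19])]
clip [([442.2, 192.6], [45, 15, 6, 7, 29])]
plate [[410, 186], [495, 197], [489, 267], [403, 255]] 6051.5 [[0.5994, -0.1968], [0.5736, -0.412], [0.3971, -0.3897], [0.4234, -0.177]]
side black [([339.2, 133.0], [49, 8, 12, 14, 101]), ([311.5, 137.4], [23, 12, 8, 13, 93])]
clip [([299.2, 157.2], [12, 34, 6, 7, 31])]
plate [[353, 137], [350, 184], [294, 181], [301, 135]] 2427.5 [[0.3994, -0.389], [0.4316, -0.1496], [0.5967, -0.1715], [0.5757, -0.4109]]
```

Run:
```python
import cv2,numpy as np
for f,pts in {"top0":[(187,201),(181,199),(182,198),(216,217),(216,255),(250,253)],"side0":[(275,296),(333,279),(370,274),(378,307),(334,311)]}.items():
    h=cv2.cvtColor(cv2.imread(f"pics/{f}.png"),cv2.COLOR_BGR2HSV)
    for x,y in pts: print(f,x,y,h[y,x-3:x+4].tolist())
```

```text
top0 187 201 [[36, 138, 174], [33, 140, 104], [34, 149, 72], [31, 167, 49], [30, 167, 49], [26, 146, 54], [34, 163, 75]]
top0 181 199 [[36, 136, 137], [34, 103, 62], [25, 116, 64], [29, 100, 69], [31, 114, 67], [32, 115, 62], [33, 139, 112]]
top0 182 198 [[26, 120, 64], [28, 116, 66], [31, 109, 70], [25, 110, 74], [27, 114, 67], [30, 116, 75], [35, 151, 101]]
top0 216 217 [[34, 130, 126], [28, 105, 75], [30, 95, 78], [29, 98, 78], [30, 101, 78], [30, 96, 77], [31, 126, 89]]
top0 216 255 [[32, 99, 93], [31, 86, 86], [29, 92, 89], [29, 100, 87], [30, 81, 91], [27, 84, 85], [35, 116, 165]]
top0 250 253 [[34, 102, 105], [26, 85, 93], [24, 83, 95], [28, 89, 95], [27, 93, 93], [27, 80, 92], [34, 118, 193]]
side0 275 296 [[36, 130, 53], [37, 139, 57], [36, 141, 56], [37, 141, 58], [35, 137, 56], [36, 145, 51], [35, 132, 54]]
side0 333 279 [[37, 153, 55], [37, 145, 58], [39, 149, 60], [38, 154, 58], [37, 153, 55], [38, 142, 52], [37, 157, 57]]
side0 370 274 [[35, 144, 53], [35, 140, 51], [36, 153, 55], [35, 141, 56], [36, 141, 49], [36, 152, 57], [37, 167, 156]]
side0 378 307 [[35, 141, 56], [34, 139, 55], [35, 149, 58], [35, 140, 60], [35, 138, 59], [36, 140, 51], [37, 159, 74]]
side0 334 311 [[34, 140, 53], [35, 148, 55], [34, 141, 56], [34, 139, 55], [33, 130, 51], [36, 156, 80], [36, 164, 197]]
```

```bash
cat > patch.py <<'E'
s=open("v.py").read();a=s.index("def bores");b=s.index("def fittings")
new='''def bores(n,im):
    h=cv2.cvtColor(im,cv2.COLOR_RGB2HSV).astype(int);H,S,V=h[...,0],h[...,1],h[...,2]
    m=(H>20)&(H<45)&((V<110)&(S<128) if n=="top" else (V<70)&(S>90))
    g=(H>27)&(H<50)&(S>90)&(V>(95 if n=="top" else 80))
    k,l,st,c=cv2.connectedComponentsWithStats(m.astype(np.uint8),connectivity=4);out=[]
    for i in range(1,k):
        if not 12<=st[i,4]<=150 or max(st[i,2:4])>2*min(st[i,2:4]): continue
        f=(l==i).astype(np.uint8);K=np.ones((3,3),np.uint8)
        r=(cv2.dilate(f,K,iterations=2)-cv2.dilate(f,K))>0
        if g[r].mean()>.7: out.append((c[i],st[i,4],0))
    return out
'''
open("v.py","w").write(s[:a]+new+s[b:])
E
python3 patch.py
python3 - <<'E'
from v import *
I,R=fittings(1)
for p,e,a,a2 in R: print(np.round(p,4),round(e,4))
p,e=tri((473,208),(311.5,135));print(p,e)
for n,q in(("top",[(473,208.0),(457.9,240),(442.2,192.6)]),("side",[(311.5,133),(339.2,129.5),(299.2,157.2)])):
    for u,z in zip(q,(.0845,.126,.042)): print(n,np.round(onz(n,[u],z)[0],4))
for a,b in(((346,179),(286,212)),((359,264),(366,201)),((307,272),(379,237)),((294,186),(293,249))): print("tray",tri(a,b))
E
```

```text
{'top': [([61.4, 81.6], 33, 0), ([567.4, 121.4], 16, 0), ([234.7, 168.7], 44, 0), ([247.4, 218.5], 50, 0), ([171.6, 238.1], 48, 0), ([249.5, 252.5], 28, 0)], 'side': [([239.2, 96.5], 140, 0), ([436.9, 86.9], 16, 0), ([369.4, 273.5], 22, 0), ([332.2, 278.4], 41, 0), ([274.5, 295.0], 48, 0), ([377.5, 306.0], 28, 0), ([332.8, 309.6], 30, 0), ([427.0, 318.1], 22, 0), ([311.6, 352.5], 34, 0), ([365.1, 358.8], 54, 0)]}
[0.6307 0.248  0.0725] 0.001
[0.505  0.2103 0.0724] 0.0007
[0.4534 0.3965 0.0735] 0.0008
[0.4217 0.2014 0.073 ] 0.0003
[ 0.53894958 -0.34150416  0.07564245] 0.0018662230867398718
top [ 0.5367 -0.3386  0.0845]
top [ 0.4559 -0.2888  0.126 ]
top [ 0.5811 -0.2756  0.042 ]
side [ 0.5396 -0.3401  0.0845]
side [ 0.4552 -0.2926  0.126 ]
side [ 0.5809 -0.271   0.042 ]
tray (array([ 0.6149575 , -0.03274847,  0.039882  ]), np.float64(0.002481630606862917))
tray (array([ 0.39712007, -0.06624795,  0.03937246]), np.float64(0.0040437820544074144))
tray (array([0.37700597, 0.0623731 , 0.03419665]), np.float64(0.0002811890041009874))
tray (array([0.59419269, 0.09969925, 0.04373838]), np.float64(0.0020724964065447224))
```

```bash
sed -i 's/g\[r\].mean()>.7/g[r].mean()>(.45 if n=="top" else .7)/; s/(V<110)&(S<128)/(V<105)\&(S<121)/; s/not 12<=st/not 10<=st/' v.py
python3 - <<'E'
from v import *
I,R=fittings(1)
for p,e,a,a2 in R: print(np.round(p,4),round(e,4))
for n,(x0,x1,y0,y1) in {"top":(285,370,170,280),"side":(275,390,190,265)}.items():
    im=I[n].astype(int);m=np.zeros(im.shape[:2],np.uint8)
    m[y0:y1,x0:x1]=((im[...,0]>135)&(im[...,1]<60)&(im[...,2]<60))[y0:y1,x0:x1]
    c=max(cv2.findContours(m,cv2.RETR_EXTERNAL,cv2.CHAIN_APPROX_NONE)[0],key=cv2.contourArea)
    w=onz(n,c,.042)[:,:2];print(n,cv2.minAreaRect((w*1000).astype(np.float32)))
    im=I[n][y0:y1,x0:x1];h=cv2.cvtColor(im,cv2.COLOR_RGB2HSV)
c,s=ctrl.state()["orientation"],ctrl.state()["ee_pos"];print(c,s)
E
```

```text
{'top': [([567.2, 121.4], 14, 0), ([234.8, 168.6], 43, 0), ([181.1, 198.0], 20, 0), ([216.0, 216.5], 26, 0), ([247.3, 218.5], 48, 0), ([171.7, 238.1], 43, 0), ([249.6, 252.4], 27, 0), ([215.8, 254.7], 27, 0), ([200.0, 295.0], 23, 0)], 'side': [([261.5, 78.5], 73, 0), ([239.1, 96.5], 137, 0), ([436.9, 86.7], 15, 0), ([369.4, 273.5], 22, 0), ([332.2, 278.4], 41, 0), ([274.5, 295.0], 48, 0), ([377.5, 306.0], 28, 0), ([332.8, 309.6], 30, 0), ([427.0, 318.1], 22, 0), ([311.5, 352.5], 35, 0), ([365.2, 358.7], 55, 0)]}
[0.6309 0.2478 0.0721] 0.0008
[0.5542 0.3796 0.0729] 0.0009
[0.5085 0.2886 0.0735] 0.0002
[0.5051 0.2105 0.0727] 0.0007
[0.4534 0.3963 0.0732] 0.0003
[0.4217 0.2012 0.0727] 0.0001
[0.4148 0.2842 0.073 ] 0.0005
[0.3177 0.3174 0.0734] 0.001
top ((495.9002685546875, 17.505653381347656), (222.03268432617188, 137.67803955078125), 9.013472557067871)
side ((494.0660400390625, 28.32080841064453), (223.63726806640625, 165.40565490722656), 8.845929145812988)
[ 1.69596039e-01  9.85513661e-01 -8.67207010e-05 -2.44845523e-05] [0.19218859 0.54188569 0.24519274]
```

Emit:
step_arm(increments="0.523 -0.291 -0.18 0.158 0.5;0.523 -0.291 -0.18 0.158 0.5;0.523 -0.291 -0.18 0.158 0.5;0.523 -0.291 -0.18 0.158 0.5;0.523 -0.291 -0.18 0.158 0.5;0.523 -0.291 -0.18 0.158 0.5;0.523 -0.291 -0.18 0.158 0.5;0.523 -0.291 -0.18 0.158 0.5;0.523 -0.291 -0.29 0.158 0.5;0.523 -0.291 -0.38 0.158 0.5;0.523 -0.291 -0.38 0.158 0.5;0.523 -0.291 -0.38 0.158 0.5")

```text
clock: 1.6
ee_pos: [0.4529, 0.397, 0.0556]
orientation: [-0.078, 0.997, -0.0, -0.001]
ft_force: [0.8, 0.9, 1.4]
width: 0.0642
finger_force: 0.0
```

Emit:
step_arm(increments="0 0 0 0 -1;0 0 0 0 -1;0 0 0 0 -1;0 0 0 0 -1;0 0 0 0 -1;0 0 0 0 -1;0 0 0.08 0 -1;0 0 0.16 0 -1;0 0 0.24 0 -1;0 0 0.24 0 -1")

```text
clock: 2.6
ee_pos: [0.457, 0.3989, 0.1828]
orientation: [-0.078, 0.997, 0.004, 0.006]
ft_force: [-0.2, 1.3, -1.0]
width: 0.0284
finger_force: 59.8
```

Emit:
step_arm(increments="-0.053 -0.73 0 0 -1;-0.053 -0.73 0 0 -1;-0.053 -0.73 0 0 -1;-0.053 -0.73 0 0 -1;-0.053 -0.73 0 0 -1;-0.053 -0.73 0 0 -1;-0.053 -0.73 0 0 -1;-0.053 -0.73 0 0 -1;-0.053 -0.73 0 0 -1;-0.053 -0.73 0 0 -1;-0.053 -0.73 -0.06 0 -1;-0.053 -0.73 -0.12 0 -1")

```text
clock: 3.8
ee_pos: [0.4283, 0.0328, 0.1155]
orientation: [-0.079, 0.997, 0.0, 0.002]
ft_force: [-0.1, 0.1, -1.3]
width: 0.0278
finger_force: 59.9
```

Emit:
step_arm(increments="0 0 -0.04 0 -1;0 0 -0.08 0 -1;0 0 -0.1 0 -1;0 0 -0.108 0 -1;0 0 -0.108 0 -1;0 0 -0.108 0 -1")

```text
clock: 4.4
ee_pos: [0.4263, 0.0327, 0.0622]
orientation: [-0.078, 0.997, 0.001, -0.001]
ft_force: [-2.8, 0.7, 6.0]
width: 0.0282
finger_force: 60.7
```

Emit:
step_arm(increments="0 0 0 0 0.18;0 0 0 0 0.18;0 0 0 0 0.18;0 0 0 0 0.18;0 0 0.06 0 0.3;0 0 0.14 0 0.3;0 0 0.188 0 0.5;0.156 0.359 0.188 0 0.5;0.156 0.359 0.188 0 0.5;0.156 0.359 0.188 0 0.5;0.156 0.359 0.188 0 0.5;0.156 0.359 0.188 0 0.5")

```text
clock: 5.6
ee_pos: [0.508, 0.2159, 0.1552]
orientation: [-0.08, 0.997, 0.001, 0.002]
ft_force: [-0.9, -0.7, -0.1]
width: 0.0642
finger_force: 0.0
```

Run:
```python
from v import *
I,R=fittings()
for p,e,a,a2 in R: print(np.round(p,4),round(e,4))
print(ctrl.state()["ee_pos"]);cv2.imwrite("pics/side1.png",I["side"][...,::-1])
```

```text
[0.6311 0.2476 0.0719] 0.0002
[0.4215 0.2014 0.0721] 0.0004
[0.50494853 0.21155099 0.15469157]
```

View pics/side1.png

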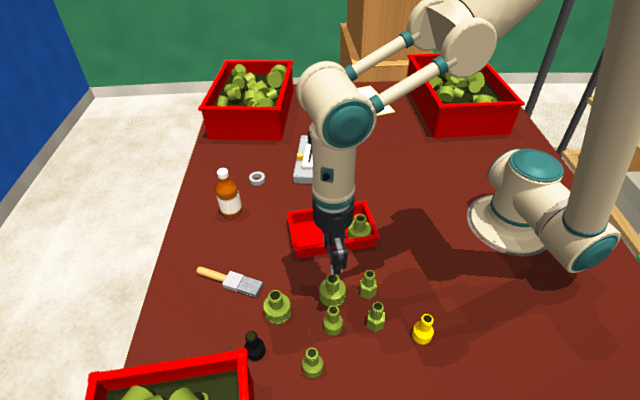

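Side view: the first union stands in the tray at about (359,222), and the gripper is above the second one at (333,290).

Emit:
step_arm(increments="0 0 -0.1 0 0.5;0 0 -0.2 0 0.5;0 0 -0.2 0 0.5;0 0 -0.2 0 -1;0 0 -0.2 0 -1;0 0 -0.2 0 -1;0 0 -0.2 0 -1;0 0 -0.2 0 -1;0 0 -0.2 0 -1;0 0 -0.12 0 -1;0 0 -0.04 0 -1;0 0 0.04 0 -1")

```text
clock: 6.9
ee_pos: [0.5051, 0.211, 0.1778]
orientation: [-0.078, 0.997, 0.0, 0.001]
ft_force: [0.3, 1.0, -0.3]
width: 0.0285
finger_force: 59.6
```

Emit:
step_arm(increments="-0.026 -0.338 0 0 -1;-0.026 -0.338 0 0 -1;-0.026 -0.338 0 0 -1;-0.026 -0.338 0 0 -1;-0.026 -0.338 0 0 -1;-0.026 -0.338 0 0 -1;-0.026 -0.338 -0.08 0 -1;-0.026 -0.338 -0.15 0 -1;-0.026 -0.338 -0.2 0 -1;-0.026 -0.338 -0.228 0 -1;-0.026 -0.338 -0.228 0 -1;-0.026 -0.338 -0.228 0 -1")

```text
clock: 8.1
ee_pos: [0.4925, 0.0434, 0.0614]
orientation: [-0.079, 0.997, 0.0, 0.0]
ft_force: [0.2, 0.0, -0.5]
width: 0.0285
finger_force: 64.7
```

Emit:
step_arm(increments="0 0 0 0 0.18;0 0 0 0 0.18;0 0 0 0 0.18;0 0 0.06 0 0.3;0 0 0.14 0 0.3;0 0 0.188 0 0.5;0.278 0.413 0.188 0 0.5;0.278 0.413 0.188 0 0.5;0.278 0.413 0.188 0 0.5;0.278 0.413 0.188 0 0.5;0.278 0.413 0.188 0 0.5;0.278 0.413 0.188 0 0.5")

```text
clock: 9.3
ee_pos: [0.6345, 0.2538, 0.1546]
orientation: [-0.08, 0.997, 0.002, 0.002]
ft_force: [-1.0, -1.1, -0.2]
width: 0.0643
finger_force: 0.0
```

Run:
```python
from v import *
I,R=fittings()
for p,e,a,a2 in R: print(np.round(p,4),round(e,4))
print(ctrl.state()["ee_pos"])
```

```text
[0.4215 0.2014 0.0721] 0.0004
[0.63103691 0.24923324 0.15449636]
```

Emit:
step_arm(increments="0 0 -0.1 0 0.5;0 0 -0.2 0 0.5;0 0 -0.2 0 0.5;0 0 -0.2 0 -1;0 0 -0.2 0 -1;0 0 -0.2 0 -1;0 0 -0.2 0 -1;0 0 -0.2 0 -1;0 0 -0.2 0 -1;0 0 -0.12 0 -1;0 0 -0.04 0 -1;0 0 0.04 0 -1")

```text
clock: 10.6
ee_pos: [0.6311, 0.2485, 0.1779]
orientation: [-0.078, 0.997, 0.0, 0.001]
ft_force: [-0.1, 0.1, -0.5]
width: 0.0285
finger_force: 59.5
```

Emit:
step_arm(increments="-0.147 -0.392 0 0 -1;-0.147 -0.392 0 0 -1;-0.147 -0.392 0 0 -1;-0.147 -0.392 0 0 -1;-0.147 -0.392 0 0 -1;-0.147 -0.392 0 0 -1;-0.147 -0.392 0 0 -1;-0.147 -0.392 -0.1 0 -1;-0.147 -0.392 -0.18 0 -1;-0.147 -0.392 -0.228 0 -1;-0.147 -0.392 -0.228 0 -1;-0.147 -0.392 -0.228 0 -1")

```text
clock: 11.8
ee_pos: [0.5584, 0.0541, 0.0609]
orientation: [-0.079, 0.997, 0.0, -0.0]
ft_force: [-0.1, 0.8, -0.4]
width: 0.0286
finger_force: 71.2
```

Emit:
step_arm(increments="0 0 0 0 0.18;0 0 0 0 0.18;0 0 0 0 0.18;0 0 0 0 0.18;0 0 0.06 0 0.3;0 0 0.14 0 0.3;0 0 0.24 0 0.5;-0.6 -0.4 0.3 0 0.5;-0.6 -0.4 0.3 0 0.5;-0.6 -0.4 0.3 0 0.5;-0.6 -0.4 0.3 0 0.5;-0.6 -0.4 0.3 0 0.5")

```text
clock: 13.0
ee_pos: [0.3486, -0.0864, 0.2024]
orientation: [-0.078, 0.997, -0.0, 0.0]
ft_force: [0.8, -2.1, 1.0]
width: 0.0639
finger_force: 0.0
```

Emit:
step_arm(increments="0 0 0 0 0.5;0 0 0 0 0.5;0 0 0 0 0.5")

```text
clock: 13.3
ee_pos: [0.3515, -0.0856, 0.2024]
orientation: [-0.078, 0.997, -0.0, 0.001]
ft_force: [-1.4, 1.0, -0.5]
width: 0.0639
finger_force: 0.0
```

Run:
```python
from v import *
I,R=fittings()
c=np.array([.496,.0168]);t=np.radians(9);M=np.array([[np.cos(t),np.sin(t)],[-np.sin(t),np.cos(t)]])
for p,e,a,a2 in R: print(np.round(p,4),round(e,4),"tray:",np.round(M@(p[:2]-c),4))
print(ctrl.state()["ee_pos"])
a=I["top"][140:320,150:390];cv2.imwrite("pics/top2.png",cv2.resize(a,None,fx=3.2,fy=3.2)[...,::-1])
```

```text
[0.5543 0.3796 0.0727] 0.0005 tray: [0.1143 0.3492]
[0.4217 0.2014 0.073 ] 0.0003 tray: [-0.0445  0.194 ]
[0.4148 0.2844 0.0733] 0.0007 tray: [-0.0384  0.277 ]
[0.3177 0.3174 0.0734] 0.001 tray: [-0.1291  0.3248]
[ 0.35154344 -0.08524733  0.20205661]
```

View pics/top2.png

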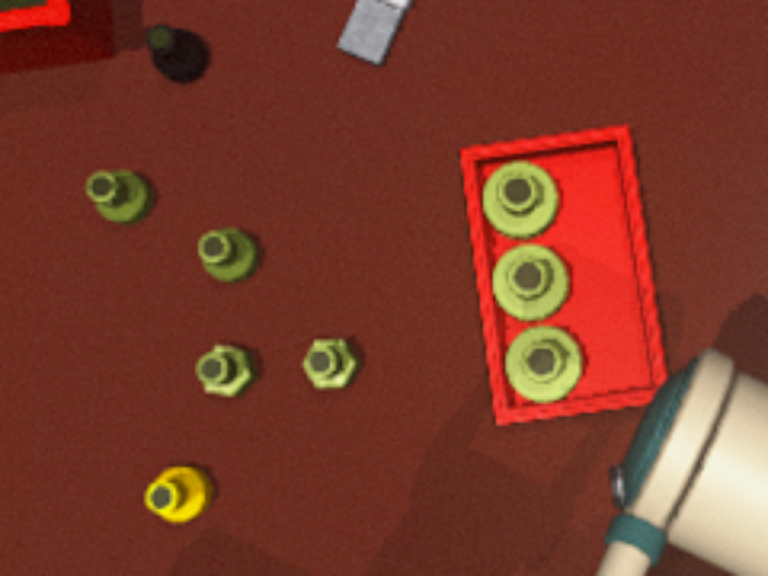

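The top view shows three unions standing in a row along the tray's left side. The two reducers and two hexes are unmoved.

Emit:
step_arm(increments="0.14 0.573 -0.094 0 0.3;0.14 0.573 -0.094 0 0.3;0.14 0.573 -0.094 0 0.3;0.14 0.573 -0.094 0 0.3;0.14 0.573 -0.094 0 0.3;0.14 0.573 -0.094 0 0.3;0.14 0.573 -0.094 0 0.3;0.14 0.573 -0.094 0 0.3;0.14 0.573 -0.094 0 0.3;0.14 0.573 -0.094 0 0.3")

```text
clock: 14.4
ee_pos: [0.4202, 0.1999, 0.1551]
orientation: [-0.077, 0.997, -0.0, -0.0]
ft_force: [-0.5, -0.1, 1.0]
width: 0.0557
finger_force: 0.0
```

Emit:
step_arm(increments="0 0 -0.1 0 0.3;0 0 -0.2 0 0.3;0 0 -0.2 0 0.3;0 0 -0.2 0 -1;0 0 -0.2 0 -1;0 0 -0.2 0 -1;0 0 -0.2 0 -1;0 0 -0.2 0 -1;0 0 -0.2 0 -1;0 0 -0.12 0 -1;0 0 -0.04 0 -1;0 0 0.04 0 -1")

```text
clock: 15.6
ee_pos: [0.4203, 0.2008, 0.1776]
orientation: [-0.078, 0.997, 0.0, 0.001]
ft_force: [0.9, 0.6, -1.8]
width: 0.0225
finger_force: 59.0
```

Emit:
step_arm(increments="0.017 -0.457 0 0 -1;0.017 -0.457 0 0 -1;0.017 -0.457 0 0 -1;0.017 -0.457 0 0 -1;0.017 -0.457 0 0 -1;0.017 -0.457 0 0 -1;0.017 -0.457 0 0 -1;0.017 -0.457 0 0 -1;0.017 -0.457 -0.08 0 -1;0.017 -0.457 -0.16 0 -1;0.017 -0.457 -0.205 0 -1;0.017 -0.457 -0.228 0 -1")

```text
clock: 16.8
ee_pos: [0.4271, -0.0258, 0.0602]
orientation: [-0.079, 0.997, 0.001, -0.002]
ft_force: [-17.3, 4.7, 97.3]
width: 0.0223
finger_force: 71.8
```

Emit:
step_arm(increments="0 0 0 0 -1;0 0 0 0 0;0 0 0 0 0;0 0 0 0 0;0 0 0.06 0 0.05;0 0 0.14 0 0.1;0 0 0.188 0 0.3;-0.03 0.624 0.188 0 0.3;-0.03 0.624 0.188 0 0.3;-0.03 0.624 0.188 0 0.3;-0.03 0.624 0.188 0 0.3;-0.03 0.624 0.188 0 0.3")

```text
clock: 18.0
ee_pos: [0.4165, 0.224, 0.1556]
orientation: [-0.078, 0.997, 0.0, 0.001]
ft_force: [0.6, -0.6, 0.1]
width: 0.0551
finger_force: 0.0
```

Emit:
step_arm(increments="0 0 0 0 0.3")

```text
clock: 18.1
ee_pos: [0.4165, 0.2277, 0.1556]
orientation: [-0.081, 0.997, 0.002, 0.001]
ft_force: [-0.1, -1.3, -0.3]
width: 0.0552
finger_force: 0.0
```

Run:
```python
from v import *
I,R=fittings()
for p,e,a,a2 in R: print(np.round(p,4),round(e,4))
print(ctrl.state()["ee_pos"])
```

```text
[0.5544 0.3796 0.0727] 0.0005
[0.3175 0.3173 0.0731] 0.0013
[0.41636739 0.22289064 0.15510546]
```

Run:
```python
from v import *
a=ctrl.camera("top")[160:300,200:380];b=ctrl.camera("side")[190:340,270:400]
a=cv2.resize(a,None,fx=2.2,fy=2.2);b=cv2.resize(b,None,fx=2.8,fy=2.8);h=max(len(a),len(b))
p=lambda i:cv2.copyMakeBorder(i,0,h-len(i),0,0,0)
cv2.imwrite("pics/c3.png",np.hstack([p(a),p(b)])[...,::-1])
```

```text
(no output)
```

View pics/c3.png

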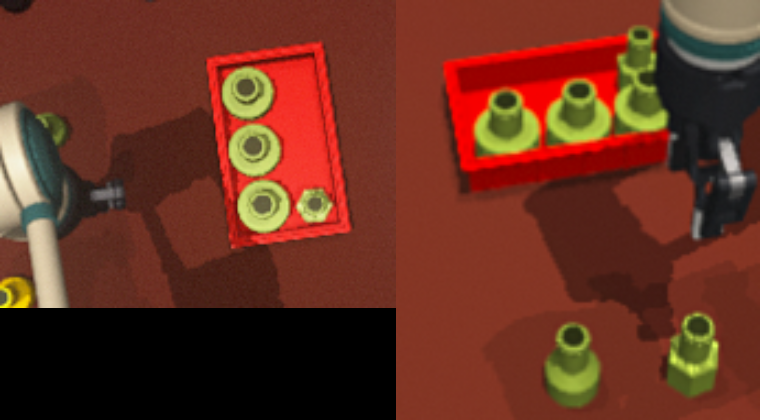

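The second tray row has its first hex, standing upright at the near end. I will grip higher and lower more gently, because the last placing pressed on something.

Emit:
step_arm(increments="-0.003 0.123 0 0 0.3;-0.003 0.123 0 0 0.3;-0.003 0.123 0 0 0.3;-0.003 0.123 -0.1 0 0.3;-0.003 0.123 -0.17 0 0.3;-0.003 0.123 -0.19 0 0.3;-0.003 0.123 -0.19 0 0.3")

```text
clock: 19.0
ee_pos: [0.4146, 0.2815, 0.059]
orientation: [-0.077, 0.997, -0.001, -0.002]
ft_force: [0.6, -0.9, 0.4]
width: 0.0554
finger_force: 0.0
```

Emit:
step_arm(increments="0 0 0 0 -1;0 0 0 0 -1;0 0 0 0 -1;0 0 0 0 -1;0 0 0 0 -1;0 0 0 0 -1;0 0 0.08 0 -1;0 0 0.16 0 -1;0 0 0.23 0 -1;0 0 0.23 0 -1")

```text
clock: 20.0
ee_pos: [0.4185, 0.2852, 0.1807]
orientation: [-0.078, 0.997, 0.002, 0.006]
ft_force: [0.6, 0.5, -0.7]
width: 0.0223
finger_force: 59.2
```

Emit:
step_arm(increments="0.125 -0.61 0 0 -1;0.125 -0.61 0 0 -1;0.125 -0.61 0 0 -1;0.125 -0.61 0 0 -1;0.125 -0.61 0 0 -1;0.125 -0.61 0 0 -1;0.125 -0.61 0 0 -1;0.125 -0.61 0 0 -1;0.125 -0.61 0 0 -1;0.125 -0.61 0 0 -1;0.125 -0.61 -0.07 0 -1;0.125 -0.61 -0.13 0 -1")

```text
clock: 21.2
ee_pos: [0.4782, -0.0198, 0.1099]
orientation: [-0.079, 0.997, -0.0, 0.001]
ft_force: [-0.4, 0.7, -2.1]
width: 0.022
finger_force: 59.4
```

Emit:
step_arm(increments="0 0 -0.03 0 -1;0 0 -0.05 0 -1;0 0 -0.07 0 -1;0 0 -0.08 0 -1;0 0 -0.087 0 -1;0 0 -0.087 0 -1")

```text
clock: 21.8
ee_pos: [0.4781, -0.0215, 0.0666]
orientation: [-0.078, 0.997, 0.0, 0.0]
ft_force: [0.0, -1.1, 0.2]
width: 0.0219
finger_force: 59.4
```

Emit:
step_arm(increments="0 0 -0.002 0 -1;0 0 -0.002 0 0;0 0 -0.002 0 0;0 0 -0.002 0 0;0 0 0.06 0 0.05;0 0 0.14 0 0.1;0 0 0.18 0 0.3;0.062 0.618 0.18 0 0.3;0.062 0.618 0.18 0 0.3;0.062 0.618 0.18 0 0.3;0.062 0.618 0.18 0 0.3;0.062 0.618 0.18 0 0.3")

```text
clock: 23.0
ee_pos: [0.5029, 0.2292, 0.1569]
orientation: [-0.078, 0.997, 0.0, 0.0]
ft_force: [0.8, 0.2, -0.7]
width: 0.0552
finger_force: 0.0
```

Emit:
step_arm(increments="0 0 0 0 0.3;0 0 0 0 0.3")

```text
clock: 23.2
ee_pos: [0.5025, 0.228, 0.1563]
orientation: [-0.079, 0.997, -0.0, -0.0]
ft_force: [0.6, -0.7, -0.9]
width: 0.0557
finger_force: 0.0
```

Run:
```python
from v import *
I,R=fittings(1)
for p,e,a,a2 in R: print(np.round(p,4),round(e,4))
print(ctrl.state()["ee_pos"])
```

```text
{'top': [([60.1, 82.3], 28, 0), ([60.7, 105.1], 30, 0), ([567.2, 121.4], 12, 0), ([311.4, 199.2], 44, 0), ([314.6, 226.1], 45, 0), ([341.3, 231.4], 29, 0), ([318.8, 252.4], 51, 0), ([342.9, 251.9], 23, 0)], 'side': [([444.0, 81.3], 23, 0), ([239.2, 96.7], 140, 0), ([437.1, 86.8], 16, 0), ([311.6, 352.5], 34, 0)]}
[0.50246189 0.22618203 0.15637541]
```

Run:
```python
from v import *
a=ctrl.camera("top")[140:300,150:380];b=ctrl.camera("side")[190:390,250:440]
a=cv2.resize(a,None,fx=1.7,fy=1.7);b=cv2.resize(b,None,fx=2,fy=2);h=max(len(a),len(b))
p=lambda i:cv2.copyMakeBorder(i,0,h-len(i),0,0,0)
cv2.imwrite("pics/c4.png",np.hstack([p(a),p(b)])[...,::-1])
```

```text
(no output)
```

View pics/c4.png

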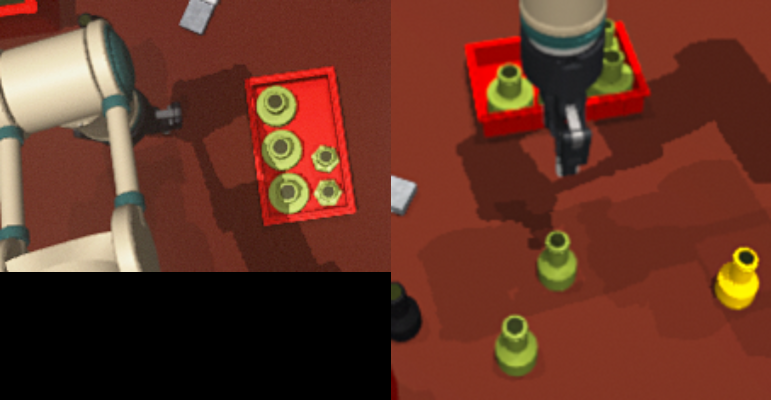

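The reducer still stands at side (333,310), unmoved; it was only in shadow. Both hexes stand in the tray.

Emit:
step_arm(increments="0.012 0.124 0 0 0.3;0.012 0.124 0 0 0.3;0.012 0.124 0 0 0.3;0.012 0.124 -0.1 0 0.3;0.012 0.124 -0.17 0 0.3;0.012 0.124 -0.193 0 0.3;0.012 0.124 -0.193 0 0.3")

```text
clock: 24.1
ee_pos: [0.5077, 0.2873, 0.0586]
orientation: [-0.077, 0.997, -0.001, -0.002]
ft_force: [-0.1, -0.7, 0.6]
width: 0.0556
finger_force: 0.0
```

Emit:
step_arm(increments="0 0 0 0 -1;0 0 0 0 -1;0 0 0 0 -1;0 0 0 0 -1;0 0 0 0 -1;0 0 0 0 -1;0 0 0.08 0 -1;0 0 0.16 0 -1;0 0 0.23 0 -1;0 0 0.23 0 -1;0 0 0.23 0 -1")

```text
clock: 25.2
ee_pos: [0.509, 0.2895, 0.1761]
orientation: [-0.078, 0.997, 0.0, 0.001]
ft_force: [-0.8, 0.1, -1.2]
width: 0.022
finger_force: 59.0
```

Emit:
step_arm(increments="0.033 -0.603 0 0 -1;0.033 -0.603 0 0 -1;0.033 -0.603 0 0 -1;0.033 -0.603 0 0 -1;0.033 -0.603 0 0 -1;0.033 -0.603 0 0 -1;0.033 -0.603 0 0 -1;0.033 -0.603 0 0 -1;0.033 -0.603 0 0 -1;0.033 -0.603 0 0 -1;0.033 -0.603 -0.07 0 -1;0.033 -0.603 -0.13 0 -1")

```text
clock: 26.4
ee_pos: [0.5258, -0.0107, 0.1098]
orientation: [-0.079, 0.997, -0.0, 0.001]
ft_force: [0.4, 0.4, -1.6]
width: 0.0223
finger_force: 59.2
```

Emit:
step_arm(increments="0 0 -0.03 0 -1;0 0 -0.05 0 -1;0 0 -0.07 0 -1;0 0 -0.08 0 -1;0 0 -0.088 0 -1;0 0 -0.088 0 -1")

```text
clock: 27.0
ee_pos: [0.5259, -0.0123, 0.0665]
orientation: [-0.078, 0.997, -0.0, 0.001]
ft_force: [-0.1, 0.1, 0.1]
width: 0.0222
finger_force: 59.2
```

Emit:
step_arm(increments="0 0 -0.002 0 -1;0 0 -0.002 0 0;0 0 -0.002 0 0;0 0 -0.002 0 0;0 0 0.06 0 0.05;0 0 0.14 0 0.1;0 0 0.18 0 0.3;0.02 0.09 0.18 0 0.3;0.03 0.18 0.18 0 0.3;0.04 0.27 0.18 0 0.3;0.05 0.36 0.18 0 0.3;0.059 0.44 0.18 0 0.3")

```text
clock: 28.2
ee_pos: [0.5549, 0.2098, 0.1561]
orientation: [-0.078, 0.997, 0.0, 0.0]
ft_force: [0.9, -0.2, 0.1]
width: 0.0554
finger_force: 0.0
```

Emit:
step_arm(increments="0 0.09 0 0 0.3;0 0.18 0 0 0.3;0 0.26 0 0 0.3;0 0.345 0 0 0.3;0 0.345 0 0 0.3;0 0.345 0 0 0.3")

```text
clock: 28.8
ee_pos: [0.5543, 0.3809, 0.1554]
orientation: [-0.079, 0.997, -0.0, -0.0]
ft_force: [-0.2, -0.8, 0.6]
width: 0.0556
finger_force: 0.0
```

Run:
```python
from v import *
I,R=fittings(1)
for p,e,a,a2 in R: print(np.round(p,4),round(e,4))
print(ctrl.state()["ee_pos"], onz("side",[(311.6,352.5)],.073))
```

```text
{'top': [([62.0, 81.5], 39, 0), ([73.7, 106.5], 35, 0), ([567.5, 121.5], 12, 0), ([311.2, 199.3], 42, 0), ([338.2, 212.1], 28, 0), ([314.5, 225.9], 44, 0), ([341.4, 231.4], 28, 0), ([319.1, 252.3], 41, 0), ([343.0, 252.0], 22, 0)], 'side': [([261.5, 78.5], 77, 0), ([359.9, 217.5], 26, 0)]}
[0.4249 0.0316 0.0763] 0.0002
[0.55466246 0.37910981 0.15574956] [[0.55441578 0.37961902 0.073     ]]
```

Emit:
step_arm(increments="0 0 -0.1 0 0.3;0 0 -0.17 0 0.3;0 0 -0.191 0 0.3;0 0 -0.191 0 0.3")

```text
clock: 29.3
ee_pos: [0.5542, 0.3784, 0.0591]
orientation: [-0.077, 0.997, -0.001, -0.002]
ft_force: [0.2, 0.7, -0.3]
width: 0.0557
finger_force: 0.0
```

Emit:
step_arm(increments="0 0 0 0 -1;0 0 0 0 -1;0 0 0 0 -1;0 0 0 0 -1;0 0 0 0 -1;0 0 0 0 -1;0 0 0.08 0 -1;0 0 0.16 0 -1;0 0 0.23 0 -1;0 0 0.23 0 -1;0 0 0.23 0 -1")

```text
clock: 30.4
ee_pos: [0.5551, 0.3806, 0.177]
orientation: [-0.078, 0.997, 0.001, 0.001]
ft_force: [0.0, -0.3, -1.4]
width: 0.0221
finger_force: 59.0
```

Emit:
step_arm(increments="0.036 -0.77 0 0 -1;0.036 -0.77 0 0 -1;0.036 -0.77 0 0 -1;0.036 -0.77 0 0 -1;0.036 -0.77 0 0 -1;0.036 -0.77 0 0 -1;0.036 -0.77 0 0 -1;0.036 -0.77 0 0 -1;0.036 -0.77 0 0 -1;0.036 -0.77 0 0 -1;0.036 -0.77 -0.07 0 -1;0.036 -0.77 -0.13 0 -1")

```text
clock: 31.6
ee_pos: [0.5726, -0.0031, 0.1096]
orientation: [-0.078, 0.997, 0.0, 0.0]
ft_force: [0.2, -0.1, -1.2]
width: 0.0216
finger_force: 59.1
```

Emit:
step_arm(increments="0 0 -0.03 0 -1;0 0 -0.05 0 -1;0 0 -0.07 0 -1;0 0 -0.08 0 -1;0 0 -0.088 0 -1;0 0 -0.088 0 -1")

```text
clock: 32.2
ee_pos: [0.5735, -0.0047, 0.0673]
orientation: [-0.078, 0.997, -0.0, 0.001]
ft_force: [0.2, 0.1, -0.8]
width: 0.022
finger_force: 59.1
```

Emit:
step_arm(increments="0 0 -0.002 0 -1;0 0 -0.002 0 0;0 0 -0.002 0 0;0 0 -0.002 0 0;0 0 0.06 0 0.05;0 0 0.14 0 0.1;0 0 0.22 0 0.2;-0.09 -0.04 0.28 0 0.2;-0.18 -0.08 0.3 0 0.2;-0.27 -0.12 0.3 0 0.2;-0.36 -0.16 0.3 0 0.2;-0.44 -0.2 0.3 0 0.2")

```text
clock: 33.4
ee_pos: [0.3514, -0.1048, 0.2167]
orientation: [-0.078, 0.997, -0.0, 0.0]
ft_force: [0.4, -1.7, 1.3]
width: 0.0514
finger_force: 0.0
```

Emit:
step_arm(increments="0 0 0 0 0.2;0 0 0 0 0.2")

```text
clock: 33.6
ee_pos: [0.353, -0.105, 0.2169]
orientation: [-0.076, 0.997, -0.0, 0.001]
ft_force: [0.3, 0.6, 0.7]
width: 0.0513
finger_force: 0.0
```

Run:
```python
from v import *
I,R=fittings(1)
print(ctrl.state()["ee_pos"],ctrl.state()["joint_pos"])
a=I["top"][160:300,280:510];b=I["side"][100:270,260:420]
a=cv2.resize(a,None,fx=1.7,fy=1.7);b=cv2.resize(b,None,fx=2.4,fy=2.4);h=max(len(a),len(b))
p=lambda i:cv2.copyMakeBorder(i,0,h-len(i),0,0,0)
cv2.imwrite("pics/c5.png",np.hstack([p(a),p(b)])[...,::-1])
```

```text
{'top': [([60.9, 82.1], 23, 0), ([567.2, 121.5], 13, 0), ([335.2, 192.6], 28, 0), ([311.4, 199.1], 43, 0), ([338.2, 212.1], 28, 0), ([314.6, 226.0], 45, 0), ([341.4, 231.4], 30, 0), ([318.8, 252.3], 51, 0), ([342.7, 252.3], 31, 0), ([200.0, 295.0], 23, 0)], 'side': [([261.6, 78.6], 74, 0), ([239.1, 96.5], 136, 0), ([437.1, 86.8], 16, 0), ([359.9, 217.5], 26, 0), ([335.2, 221.9], 27, 0), ([308.9, 225.7], 27, 0), ([427.0, 318.1], 22, 0)]}
[ 0.35451787 -0.10459838  0.21687507] [-4.76427774e-01 -2.14869610e-02  1.93655038e+00  7.10940111e-04
  1.22501279e+00 -2.20314445e+00]
```

View pics/c5.png

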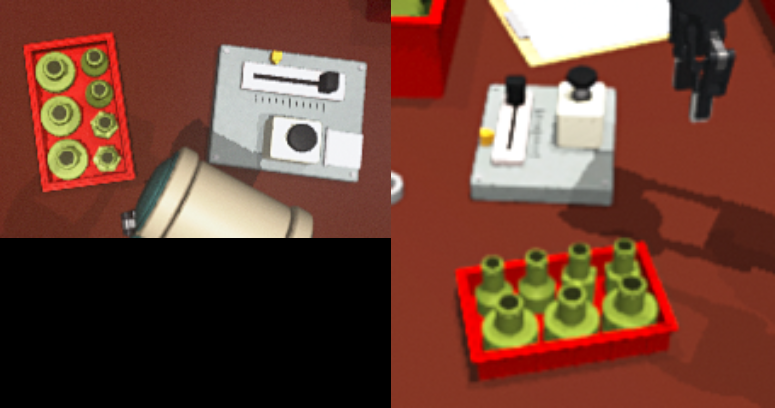

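All seven stand upright in the tray, in two rows. Next I measure the clip, grip and plunger.

Run:
```python
from v import *
D={}
for n,(x0,x1,y0,y1) in {"top":(400,500,180,272),"side":(285,365,120,192)}.items():
    A=np.mean([ctrl.camera(n) for _ in range(6)],0)[y0:y1,x0:x1];A=cv2.resize(A,None,fx=4,fy=4,interpolation=cv2.INTER_CUBIC)
    im=A;sp=im.max(2)-im.min(2)
    f=lambda c:((c+.5)/4-.5)+[x0,y0]
    yel=(im[...,0]-im[...,2]>70)&(im[...,1]>95)
    b=[(f(c),s) for c,s in cents(yel,100,3000)];D[n]=b
    print(n,"clip",[(c.round(2),(s[:4]/4).round(1)) for c,s in b])
    blk=((im.max(2)<85)&(sp<30)).astype(np.uint8);blk=cv2.morphologyEx(blk,cv2.MORPH_OPEN,np.ones((17,17),np.uint8))
    b=[(f(c),s) for c,s in cents(blk,600,9000)];D[n+"b"]=b
    print("black",[(c.round(2),(np.r_[s[:2]/4+[x0,y0],s[2:4]/4]).round(1)) for c,s in b])
    if n=="top":
        g=((sp<60)&(im.max(2)>115)).astype(np.uint8);c=max(cv2.findContours(g,0,1)[0],key=cv2.contourArea)
        w=onz(n,f(c.reshape(-1,2)),.030)[:,:2];print("plate",cv2.minAreaRect((w*1000).astype(np.float32)))
print(tri(D["top"][0][0],D["side"][0][0]))
for a in D["topb"]:
    for b in D["sideb"]: print(tri(a[0],b[0]))
```

```text
top clip [(array([442.34, 192.8 ]), array([39.8,  9.5,  6.2,  8.2]))]
black [(array([472.74, 207.99]), array([467.5, 202.5,  11.2,  11.8])), (array([457.62, 240.26]), array([449.8, 233.2,  16. ,  15.5]))]
plate ((499.450927734375, -296.1406555175781), (223.72903442382812, 182.8948211669922), 83.30647277832031)
side clip [(array([332.28, 123.32]), array([27.8,  0. , 44. ,  8.2])), (array([299.26, 156.48]), array([11.8, 32.8,  6.5,  8.2]))]
black [(array([339.21, 132.03]), array([334.2, 128. ,  11. ,   9.5])), (array([311.53, 137.08]), array([308.2, 131.8,   7.5,  11.8]))]
(array([ 0.51590174, -0.22841368,  0.20264499]), np.float64(0.07302698356745704))
(array([ 0.4924244 , -0.31749983,  0.11435837]), np.float64(0.08139032990232047))
(array([ 0.53968704, -0.34361615,  0.06630946]), np.float64(0.0006378205428830065))
(array([ 0.4555157 , -0.29007202,  0.11860515]), np.float64(0.0006732922938208852))
(array([ 0.49911652, -0.30137448,  0.09006545]), np.float64(0.08233003345872106))
```

Run:
```python
from v import *
t=np.radians(-6.8);C=np.array([.499,-.295]);M=np.array([[np.cos(t),np.sin(t)],[-np.sin(t),np.cos(t)]])
S=lambda p:(M@(np.array(p)[:2]-C)).round(4)
p,e=tri((442.34,192.8),(299.26,156.48));print("tri",p,e,S(p))
for n,L in {"top":[(439.6,192.8),(445.8,192.8),(442.34,192.8)],"side":[(299.26,152.6),(299.26,161.),(299.26,156.48)]}.items():
    for uv in L: print(n,uv,[(z,S(onz(n,[uv],z)[0]).tolist()) for z in(.03,.04,.05)])
for uv in((467.3,208),(478.7,208)): print("grip",uv,[(z,S(onz("top",[uv],z)[0]).tolist()) for z in(.044,.0845)])
for n,uv in(("side",(311.5,131.6)),("side",(311.5,143.6))): print("grip",uv,[(z,S(onz(n,[uv],z)[0]).tolist()) for z in(.044,.0845)])
# tick scale & clip zoom
a=cv2.resize(ctrl.camera("top")[182:232,415:495],None,fx=5,fy=5,interpolation=cv2.INTER_CUBIC)
b=cv2.resize(ctrl.camera("side")[125:190,285:365],None,fx=5,fy=5,interpolation=cv2.INTER_CUBIC)
h=max(len(a),len(b));q=lambda i:cv2.copyMakeBorder(i,0,h-len(i),0,0,0)
cv2.imwrite("pics/c6.png",np.hstack([q(a),q(b)])[...,::-1])
```

```text
tri [ 0.58080382 -0.27623431  0.04085548] 1.8619563087501023e-05 [0.079  0.0283]
top (439.6, 192.8) [(0.03, [0.0803, 0.0329]), (0.04, [0.0783, 0.035]), (0.05, [0.0763, 0.0371])]
top (445.8, 192.8) [(0.03, [0.0824, 0.0173]), (0.04, [0.0803, 0.0195]), (0.05, [0.0783, 0.0217])]
top (442.34, 192.8) [(0.03, [0.0812, 0.026]), (0.04, [0.0792, 0.0281]), (0.05, [0.0772, 0.0303])]
side (299.26, 152.6) [(0.03, [0.0837, -0.0062]), (0.04, [0.0816, 0.007]), (0.05, [0.0795, 0.0202])]
side (299.26, 161.0) [(0.03, [0.0784, 0.0375]), (0.04, [0.0764, 0.0501]), (0.05, [0.0743, 0.0628])]
side (299.26, 156.48) [(0.03, [0.0813, 0.0142]), (0.04, [0.0792, 0.0272]), (0.05, [0.0771, 0.0402])]
grip (467.3, 208) [(0.044, [0.048, -0.0363]), (0.0845, [0.0408, -0.0253])]
grip (478.7, 208) [(0.044, [0.0518, -0.0645]), (0.0845, [0.0444, -0.0525])]
grip (311.5, 131.6) [(0.044, [0.0536, -0.108]), (0.0845, [0.0465, -0.0479])]
grip (311.5, 143.6) [(0.044, [0.0467, -0.0387]), (0.0845, [0.04, 0.0177])]
```

View pics/c6.png

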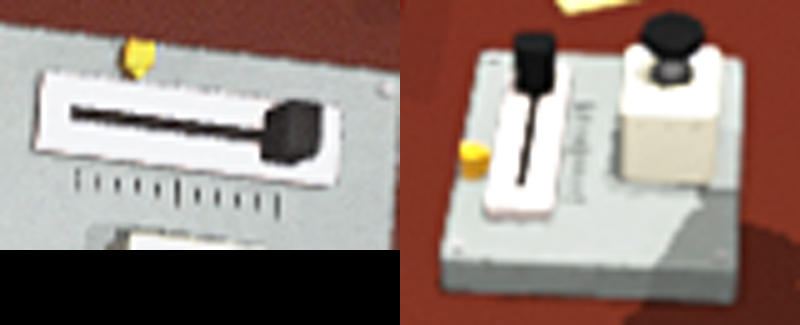

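Run:
```python
from v import *
t=np.radians(-6.8);C=np.array([.499,-.295]);M=np.array([[np.cos(t),np.sin(t)],[-np.sin(t),np.cos(t)]])
f=lambda x,y:((x+.5)/5-.5+415,(y+.5)/5-.5+182)
for n,p in {"ltick":(77,180),"mid":(178,192),"rtick":(279,206)}.items(): print(n,(M@(onz("top",[f(*p)],.0305)[0][:2]-C)).round(4))
for n,p in {"slotL":(70,112),"trackLend":(40,110),"trackRend":(337,145)}.items(): print(n,(M@(onz("top",[f(*p)],.044)[0][:2]-C)).round(4))
print((M@(onz("top",[f(139,76)],.04)[0][:2]-C)).round(4))
print(ctrl.state()["ee_pos"],ctrl.state()["clock"])
```

```text
ltick [0.0136 0.0509]
mid [ 0.0142 -0.    ]
rtick [ 0.0139 -0.0509]
slotL [0.0454 0.0604]
trackLend [0.0444 0.0754]
trackRend [ 0.0463 -0.0732]
[0.069 0.027]
[ 0.35331431 -0.1045377   0.21655483] 34.4
```

The clip sits at stamper y ≈ +0.028, confirmed by the tick marks, and the grip at y ≈ −0.045. I'll grip the selector between the fingers along y.

Emit:
step_arm(increments="0.37 -0.481 -0.05 -0.088 0.2;0.37 -0.481 -0.05 -0.088 0.2;0.37 -0.481 -0.05 -0.088 0.2;0.37 -0.481 -0.05 -0.088 0.2;0.37 -0.481 -0.05 -0.088 0.2;0.37 -0.481 -0.05 -0.088 0.2;0.37 -0.481 -0.05 -0.088 0.2;0.37 -0.481 -0.05 -0.088 0.2;0.37 -0.481 -0.13 -0.088 0.2;0.37 -0.481 -0.13 -0.088 0.2")

```text
clock: 35.4
ee_pos: [0.5346, -0.3415, 0.1475]
orientation: [0.06, 0.998, 0.003, -0.004]
ft_force: [0.0, 1.1, -0.1]
width: 0.0512
finger_force: 0.0
```

Emit:
step_arm(increments="0 0 0 0 0.2")

```text
clock: 35.5
ee_pos: [0.5372, -0.3435, 0.1517]
orientation: [0.06, 0.998, 0.001, -0.001]
ft_force: [1.2, -0.4, 1.7]
width: 0.051
finger_force: 0.0
```

Run:
```python
from v import *
s=ctrl.state();print(s["ee_pos"],s["orientation"],s["joint_pos"])
```

```text
[ 0.53719839 -0.34354976  0.15168251] [ 6.01159610e-02  9.98190588e-01  8.02815211e-04 -9.88346433e-04] [-6.78115494e-01  4.30831895e-01  1.50508106e+00  1.74800823e-04
  1.20822109e+00 -2.12866947e+00]
```

Emit:
step_arm(increments="0 0 -0.08 0 0.2;0 0 -0.14 0 0.2;0 0 -0.165 0 0.2;0 0 -0.165 0 0.2;0 0 -0.165 0 0.2")

```text
clock: 36.0
ee_pos: [0.5394, -0.3457, 0.071]
orientation: [0.06, 0.998, -0.001, 0.001]
ft_force: [-0.0, -0.3, -0.2]
width: 0.0511
finger_force: 0.0
```

Emit:
step_arm(increments="0 0 0 0 -1;0 0 0 0 -1;0 0 0 0 -1;0 0 0 0 -1;0 0 0 0 -1;0 0 0 0 -1;0 0 0 0 -1")

```text
clock: 36.7
ee_pos: [0.5392, -0.3456, 0.0709]
orientation: [0.06, 0.998, -0.001, 0.001]
ft_force: [-0.0, 1.3, 6.7]
width: 0.019
finger_force: 59.3
```

Run:
```python
from v import *
s=ctrl.state();print(s["ee_pos"],s["orientation"],s["ft_force"])
```

```text
[ 0.53917375 -0.34562431  0.07091178] [ 6.03081676e-02  9.98178698e-01 -7.84009415e-04  1.26367445e-03] [-0.04878776  1.26684416  6.65928017]
```

Emit:
step_arm(increments="0.004 0.036 0 0 -1;0.008 0.073 0 0 -1;0.012 0.11 0 0 -1;0.015 0.135 0 0 -1;0.016 0.146 0 0 -1;0.016 0.146 0 0 -1;0.016 0.146 0 0 -1;0.016 0.146 0 0 -1")

```text
clock: 37.5
ee_pos: [0.5476, -0.2722, 0.0709]
orientation: [0.06, 0.998, -0.0, 0.002]
ft_force: [0.3, 1.2, 6.9]
width: 0.0189
finger_force: 59.6
```

Run:
```python
from v import *
s=ctrl.state();print(s["ee_pos"],s["ft_force"],s["width"])
b=cv2.resize(ctrl.camera("side")[120:195,270:370],None,fx=4,fy=4,interpolation=cv2.INTER_CUBIC)
a=cv2.resize(ctrl.camera("top")[175:275,395:500],None,fx=3.6,fy=3.6,interpolation=cv2.INTER_CUBIC)
h=max(len(a),len(b));q=lambda i:cv2.copyMakeBorder(i,0,h-len(i),0,0,0)
cv2.imwrite("pics/c7.png",np.hstack([q(a),q(b)])[...,::-1])
```

```text
[ 0.54760068 -0.27222701  0.0708726 ] [0.26517907 1.18133402 6.93712825] 0.018912658777744062
```

View pics/c7.png

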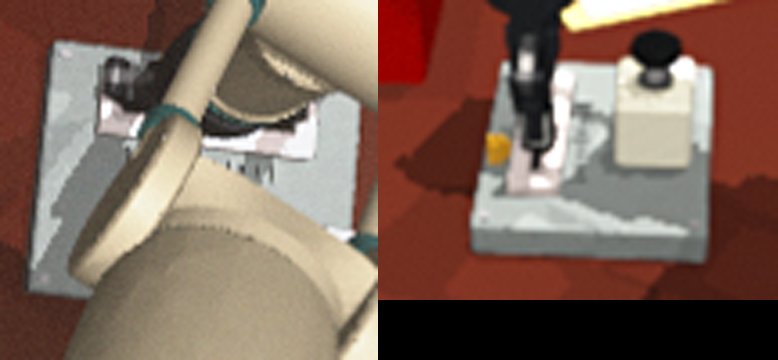

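The selector is gripped and moved next to the clip. I release it and retreat to check.

Emit:
step_arm(increments="0 0 0 0 0.0;0 0 0 0 0.0;0 0 0 0 0.0;0 0 0 0 0.0;0 0 0.1 0 0.0;0 0 0.2 0 0.0;0 0 0.28 0 -1;-0.08 0.07 0.28 0 -1;-0.16 0.14 0.28 0 -1;-0.24 0.21 0.28 0 -1;-0.32 0.28 0.28 0 -1;-0.38 0.34 0.28 0 -1")

```text
clock: 38.8
ee_pos: [0.358, -0.1044, 0.2088]
orientation: [0.061, 0.998, 0.0, -0.0]
ft_force: [0.0, 0.1, 0.8]
width: 0.0003
finger_force: 0.0
```

Emit:
step_arm(increments="0 0 0 0 -1;0 0 0 0 -1")

```text
clock: 39.0
ee_pos: [0.3596, -0.1051, 0.2094]
orientation: [0.06, 0.998, -0.0, 0.001]
ft_force: [0.9, 0.4, 1.0]
width: 0.0002
finger_force: 0.0
```

Run:
```python
from v import *
t=np.radians(-6.8);C=np.array([.499,-.295]);M=np.array([[np.cos(t),np.sin(t)],[-np.sin(t),np.cos(t)]])
S=lambda p:(M@(np.array(p)[:2]-C)).round(4)
print(ctrl.state()["ee_pos"])
for n,(x0,x1,y0,y1) in {"top":(400,500,180,272),"side":(285,365,120,192)}.items():
    im=cv2.resize(np.mean([ctrl.camera(n) for _ in range(4)],0)[y0:y1,x0:x1],None,fx=4,fy=4,interpolation=cv2.INTER_CUBIC)
    sp=im.max(2)-im.min(2);f=lambda c:((np.array(c)+.5)/4-.5)+[x0,y0]
    blk=((im.max(2)<85)&(sp<30)).astype(np.uint8);blk=cv2.morphologyEx(blk,cv2.MORPH_OPEN,np.ones((17,17),np.uint8))
    for c,s in cents(blk,600,9000):
        x,y,w,h=s[:4];c0=f(c)
        if n=="top": a,b=(f((x,0))[0],c0[1]),(f((x+w,0))[0],c0[1])
        else: a,b=(c0[0],f((0,y+h))[1]),(c0[0],f((0,y))[1])
        print(n,c0.round(1),s,"front low",S(onz(n,[a],.044)[0]),"back top",S(onz(n,[b],.0845)[0]))
    cv2.imwrite(f"pics/z{n}.png",im[...,::-1])
```

```text
[ 0.35955766 -0.10512865  0.20944505]
top [443.1 204.4] [ 153   76   42   47 1805] front low [0.0475 0.0373] back top [0.0436 0.0207]
top [457.7 240.3] [ 199  213   64   62 3083] front low [-0.0383  0.0006] back top [-0.0374 -0.0274]
side [339.2 132. ] [ 197   32   44   38 1415] front low [-0.0418 -0.0811] back top [-0.0412 -0.0763]
side [309.3 150.8] [  83  102   32   47 1402] front low [0.0466 0.0324] back top [0.046 0.026][ WARN:0@16.974] global loadsave.cpp:1063 imwrite_ Unsupported depth image for selected encoder is fallbacked to CV_8U.
```

View pics/ztop.png

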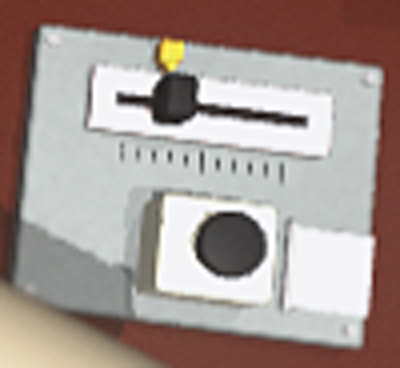

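Top view: the grip at (175,97) in the crop is level with the brass clip at (172,53). The measured offset is within about 1 mm. Now the plunger, pressed with closed fingers.

Emit:
step_arm(increments="0.191 -0.37 0 0 -1;0.191 -0.37 0 0 -1;0.191 -0.37 0 0 -1;0.191 -0.37 0 0 -1;0.191 -0.37 0 0 -1;0.191 -0.37 0 0 -1;0.191 -0.37 -0.05 0 -1;0.191 -0.37 -0.1 0 -1;0.191 -0.37 -0.13 0 -1;0.191 -0.37 -0.13 0 -1;0.191 -0.37 -0.13 0 -1")

```text
clock: 40.5
ee_pos: [0.455, -0.2893, 0.1444]
orientation: [0.06, 0.998, 0.0, -0.0]
ft_force: [0.1, -0.4, 0.3]
width: -0.0001
finger_force: 0.0
```

Emit:
step_arm(increments="0 0 -0.01 0 -1;0 0 -0.02 0 -1;0 0 -0.03 0 -1;0 0 -0.03 0 -1")

```text
clock: 40.9
ee_pos: [0.4562, -0.2908, 0.1295]
orientation: [0.061, 0.998, -0.0, 0.001]
ft_force: [1.3, 1.5, 5.7]
width: -0.0
finger_force: 3.0
```

Emit:
step_arm(increments="0 0 -0.006 0 -1;0 0 -0.012 0 -1;0 0 -0.016 0 -1;0 0 -0.016 0 -1;0 0 -0.016 0 -1")

```text
clock: 41.4
ee_pos: [0.4562, -0.2908, 0.1224]
orientation: [0.061, 0.998, -0.0, 0.001]
ft_force: [0.3, 2.5, 8.0]
width: -0.0001
finger_force: 4.1
```

Emit:
step_arm(increments="0 0 -0.003 0 -1;0 0 -0.006 0 -1;0 0 -0.006 0 -1;0 0 -0.006 0 -1")

```text
clock: 41.8
ee_pos: [0.4563, -0.2909, 0.1219]
orientation: [0.06, 0.998, -0.001, 0.002]
ft_force: [-2.6, 3.9, 22.9]
width: -0.0001
finger_force: 11.5
```

Force rose to 23 N with the tool blocked, so the plunger is at its stop. I hold there briefly, then lift.

Emit:
step_arm(increments="0 0 0 0 -1;0 0 0 0 -1;0 0 0 0 -1;0 0 0 0 -1;0 0 0.03 0 -1;0 0 0.06 0 -1;0 0 0.11 0 -1;0 0 0.11 0 0.2;0 0 0.11 0 0.2;0 0 0.11 0 0.2")

```text
clock: 42.8
ee_pos: [0.4547, -0.29, 0.1718]
orientation: [0.06, 0.998, 0.001, -0.001]
ft_force: [-0.7, 0.6, 0.4]
width: 0.0431
finger_force: 0.0
```

Run:
```python
from v import *
s=ctrl.state();print(s["ee_pos"],s["clock"],s["width"])
```

```text
[ 0.45468135 -0.29002159  0.17183662] 42.8 0.043142630801889396
```

Emit:
step_arm(increments="0.185 0.036 0 0 0.2;0.185 0.036 0 0 0.2;0.185 0.036 0 0 0.2;0.185 0.036 0 0 0.2;0.185 0.036 -0.09 0 0.2;0.185 0.036 -0.16 0 0.2;0.185 0.036 -0.202 0 0.2;0.185 0.036 -0.202 0 0.2;0.185 0.036 -0.202 0 -1;0.185 0.036 -0.202 0 -1;0.185 0.036 -0.202 0 -1;0.185 0.036 -0.202 0 -1")

```text
clock: 44.0
ee_pos: [0.5484, -0.2733, 0.0739]
orientation: [0.06, 0.998, -0.001, 0.001]
ft_force: [-1.2, -0.2, 6.5]
width: 0.019
finger_force: 60.0
```

Emit:
step_arm(increments="0 0 0 0 -1;0 0 0 0 -1;0 0 0 0 -1")

```text
clock: 44.3
ee_pos: [0.5484, -0.2733, 0.0739]
orientation: [0.06, 0.998, -0.001, 0.001]
ft_force: [-2.4, -1.1, 6.1]
width: 0.0188
finger_force: 60.1
```

Run:
```python
from v import *
s=ctrl.state();print(s["ee_pos"],s["ft_force"],s["width"])
```

```text
[ 0.54843311 -0.27325891  0.07389535] [-2.38903124 -1.13924708  6.12850996] 0.018796974866732128
```

Emit:
step_arm(increments="-0.004 -0.036 0 0 -1;-0.008 -0.073 0 0 -1;-0.013 -0.11 0 0 -1;-0.016 -0.138 0 0 -1;-0.018 -0.152 0 0 -1;-0.018 -0.152 0 0 -1;-0.018 -0.152 0 0 -1")

```text
clock: 45.0
ee_pos: [0.5396, -0.35, 0.0739]
orientation: [0.06, 0.998, -0.001, 0.001]
ft_force: [-0.3, -1.8, 5.6]
width: 0.0194
finger_force: 60.2
```

Emit:
step_arm(increments="0 -0.003 0 0 -1;0 -0.005 0 0 -1;0 -0.005 0 0 -1")

```text
clock: 45.3
ee_pos: [0.5396, -0.3501, 0.0739]
orientation: [0.061, 0.998, 0.001, 0.001]
ft_force: [-0.9, 3.0, 6.9]
width: 0.0191
finger_force: 60.5
```

Emit:
step_arm(increments="0 -0.003 0 0 -1;0 -0.006 0 0 -1;0 -0.006 0 0 -1")

```text
clock: 45.6
ee_pos: [0.5396, -0.3504, 0.0738]
orientation: [0.061, 0.998, 0.003, 0.001]
ft_force: [-0.2, 10.3, 9.9]
width: 0.0191
finger_force: 60.8
```

Force builds up with no movement, so the selector is at its home stop. I ease off, release and retreat.

Emit:
step_arm(increments="0 0.008 0 0 -1;0 0.008 0 0 0.0;0 0.008 0 0 0.0;0 0.008 0 0 0.0;0 0.008 0.1 0 0.0;0 0.008 0.2 0 0.0;0 0.008 0.28 0 0;-0.08 0.08 0.28 0 0;-0.16 0.16 0.28 0 0;-0.22 0.25 0.28 0 0;-0.28 0.34 0.28 0 0;-0.36 0.42 0.28 0 0")

```text
clock: 46.8
ee_pos: [0.3745, -0.1608, 0.2119]
orientation: [0.061, 0.998, 0.0, 0.0]
ft_force: [0.3, -0.1, 0.0]
width: 0.0429
finger_force: 0.0
```

Emit:
step_arm(increments="0 0.06 0 0 0;0 0.06 0 0 0;0 0.06 0 0 0")

```text
clock: 47.1
ee_pos: [0.3759, -0.1324, 0.2124]
orientation: [0.06, 0.998, -0.001, 0.001]
ft_force: [0.1, -0.1, 0.1]
width: 0.0425
finger_force: 0.0
```

Run:
```python
from v import *
print(ctrl.state()["ee_pos"])
b=cv2.resize(ctrl.camera("side")[100:395,190:480],None,fx=1.4,fy=1.4)
a=cv2.resize(ctrl.camera("top")[80:320,160:510],None,fx=1.1,fy=1.1)
h=max(len(a),len(b));q=lambda i:cv2.copyMakeBorder(i,0,h-len(i),0,0,0)
cv2.imwrite("pics/end.png",np.hstack([q(a),q(b)])[...,::-1])
```

```text
[ 0.37590822 -0.13242033  0.21244373]
```

View pics/end.png

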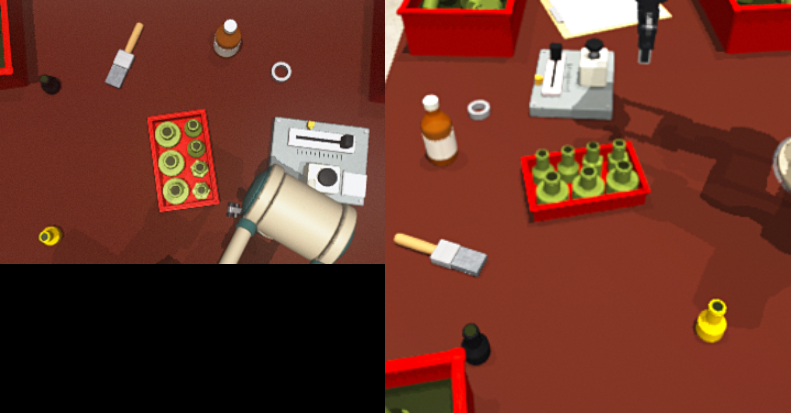

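All seven fittings stand in the tray and the selector is back at its right-hand home end. The plunger is up, and the bottle, brush, ring and look-alikes have not moved.

```bash
python3 -c "
from station import ctrl
print(ctrl.finish_job())"
```

```text
the job is handed in; nothing more can be done
None
```

I handed the job in at about 47 s: all seven green fittings stand in the tray, the selector was set level with the clip to within about 1 mm, the plunger was pressed to its stop and released, and the selector is back home; one hex placing briefly read 97 N at the wrist (limit 120 N), probably a fingertip on the tray lip, and the judge's verdict was not shown.

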